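Register the slide carrier in the scanner's corner with the locating pin

ROBOT

A 6-joint arm with a two-finger parallel gripper is mounted at the origin on the work surface. World frame = base frame: x ahead of the robot, y to its left, z up, the work surface at z = 0. Lengths are in mm, angles in rad, forces in N, time in s.
With the tool pointing down it reaches from about 400 to 925 mm from the base axis. Payload 12.5 kg.
Tool frame: the origin (TCP) lies at the very end of the fingers, on their centre line; the grasp point (between the pads) lies env.grip_point_offset behind it (env.grip_point_offset is the distance from the TCP to the grasp point, in mm); y points along the fingers, z is the direction in which the jaws open and shut, and the axes are right-handed (so a half turn about y gives the same grasp; the last joint's range is limited). The gripper opens to 95 mm and grips with 3 to 60 N. Pads are 20 mm wide; open, the fingers measure 119 mm over their backs; the gripper's body (75 mm by 180 mm) begins 59 mm behind the grasp point.
Start: joints at [-1.271, 0.491, 1.559, -0, 1.092, -0.106], TCP at [246.746, -574.254, 177.661] pointing down, gripper open.
Joint ranges: [-3.1, 3.1], [-0.84, 2.19], [0.05, 2.79], [-1.13, 4.28], [0.06, 2.93], [-2.69, 2.69]. Speed limits (rad/s): [2.22, 2.22, 2.79, 3.14, 3.14, 3.14].

INTERFACE

Orientations are given as [roll, pitch, yaw] about the fixed x, y, z axes, in that order (R = Rz(yaw) Ry(pitch) Rx(roll)).
In Python, from cell import readout, read_camera, env, nets gives the robot as it stands.
- The arm moves only by the tool apply_moves, never from a script. Its argument "increments" is a list of rows, each a list of 3 entries, a list of its own where there are three numbers: the shift along the tool's x, y, z in cm, then the turn, a rotation vector about the tool's x, y, z in degrees, then the finger opening in cm, from 0 to 9.51. A call has exactly 5 rows; each row shifts and turns the pose as measured when the row begins, along the tool's axes as they then stand; what a row does not reach is not made up. A row lasts 1/8 s, in which the tool goes at most 62.5 mm and 10.7 degrees, less where a joint would pass 70% of its speed; a pose out of reach is approached as far as the arm can. A call with a gripper value outside its range is refused whole. The fingers move at their own pace and stop on an object; the grip force is fixed at half the most. Time passes only in rows, so rows that do not move let the fingers close, or fill a call up. It gives the time, the measured TCP pose, the force and the opening at its end, in the units of the state.
- readout.state(): the state, without advancing time (a new reading comes with each control period).
- read_camera(name): name is "scene" or "top" or "wrist"; returns a dict with "img" (420x560x3 uint8, red, green, blue), "vfov" (degrees; the focal length in pixels is half the picture's height over the tangent of half this angle, whatever the lens; pixels are square), "cx", "cy" (the principal point, pixels), "rvec" (rotation vector, rad) and "tvec" (3), from world to camera coordinates, as OpenCV has them; the wrist camera has in their place "mount" (4x4, takes a point from camera to tool coordinates, whose origin is the TCP and whose axes are the tool frame's). Camera axes: x right, y down, z forward; pixel columns grow to the right and rows downward; lengths in mm; the calibration is good to about 2 mm. A picture is of the moment at which its call begins: read the wrist's pose just before it. There is no depth.
- env.job_done(): hands the job in, once; it reports no verdict.
Trained networks look in a picture, given as the dict that the camera call returned (one of the last four; its "shot" number tells which), for a name from the list of things; names that differ only in an ending like _2 or _b are one class to them, and where a whole thing is asked for, a point or a joint stands for the part that bears it (a point fixed in the world has none). Each returns a list of dicts, best first, with "confidence" (0 to 1); they miss things now and then, are a little off and sometimes report something else, mostly with a low value. They report only what shows in the picture. A call takes as long as a camera call. They do not tell look-alikes from the thing itself.
- nets.look_for(picture, thing): "point" ([x, y, z] in mm, in the coordinates of the camera as it stood for that picture, good to about 4 mm: the middle of the surface that is visible of it).
- nets.mark_of(picture, thing): "point" ([x, y, z] in mm, in the coordinates of the camera as it stood for that picture, good to about 4 mm: a listed point, or the origin of a listed thing).
The state is a dict: "t": time; "joints": joint angles; "qvel": joint speeds; "tau": joint torques, N m; "eef_pos": TCP position; "tcp_rot": TCP orientation; "ft_force": force on the tool from outside, world axes, zero at the start; "moment": the same for the moment, N m; "opening": opening from 0.0 (shut) to 1.0 (fully open).
Only numpy, scipy, OpenCV 4.12 (cv2) and the standard library are available. Lean on these libraries where they do the work, as an engineer would, in place of code of your own. Each camera call takes 0.05 s, during which the arm holds its last target. There are 200 camera calls.

TASK

Take the blue-handled locating pin out of the tool rack, put its tip down into the hole in the middle of the slide carrier, and with it slide the carrier into the corner of the scanner stage until it is flush against both brass stops. Finish while still holding: the gripper keeps hold of the pin, the pin stays in the hole, and a light steady push keeps the carrier against both stops at once. Touch the carrier only with the pin, never with the gripper, and leave the other tools, the jar, the bottle, the white pot and the pipette where they are.

Things in the scene. Friction and masses are not known exactly. Their poses are not given: they have to be found in the camera images.
- pin: Locating pin, 60 g, loose, upright in any one of the three rack holes, its tip 10 mm above the table: a steel rod 10 mm in diameter, 50 mm long, its end rounded (radius 5 mm), and above it a blue handle 20 x 20 mm, 45 mm tall. Origin at the lower tip, z up along the pin: the handle spans z = 50 to 95 mm, its flat faces look along the pin's x and y.
- pin_tip (a point): The lower tip of the pin, on its axis (same point as the origin of pin).
- rack: Fixed white tool rack 180 x 50 x 50 mm with three square holes of 11.5 mm in its top, 40 mm deep, along its x axis at x = -60, 0 and 60 mm. Origin at the centre of its underside on the table. Each hole holds one tool, standing loosely.
- red_tool: Other tool in the rack, to be left in place: same steel rod, with a round red handle 16 mm in diameter, 30 mm tall. Origin at its lower tip.
- yellow_tool: Other tool in the rack, to be left in place: same steel rod, with a round yellow handle 22 mm in diameter, 22 mm tall. Origin at its lower tip.
- carrier: Slide carrier, a loose flat aluminium block 110 (x) x 80 (y) x 22 (z) mm, 0.3 to 0.55 kg, with two glass slides on top and a 15 x 15 mm square hole right through its middle. It lies flat on the stage away from the stops, turned up to 20 degrees from the stage's axes, free to slide (friction about 0.2) and turn. Origin at the centre of its underside.
- hole (a point): Centre of the hole's mouth in the carrier's top face, 22 mm above the carrier's underside; its frame is the carrier's.
- stage: Fixed scanner stage: a flat black plate 240 (x) x 200 (y) mm whose top is 20 mm above the table, with two brass stops that make a right-angled corner at its +x, +y, and a white housing 55 mm tall behind the far stop (x = 120 to 190 mm). Origin at the centre of the plate's underside on the table; its axes run along the stops.
- stop_far: Fixed brass stop rail along the stage's y, 12 mm thick, 150 mm long, standing 30 mm above the plate (top 50 mm above the table). Its face towards the carrier is at stage x = +100 mm; the carrier is pushed in the stage's +x direction against it. Origin at the rail's centre at plate level.
- stop_left: Fixed brass stop rail along the stage's x, 12 mm thick, 170 mm long, standing 30 mm above the plate. Its face towards the carrier is at stage y = +80 mm; the carrier is pushed in the stage's +y direction against it. Both stops are smooth (friction about 0.2). Origin at the rail's centre at plate level.
- home (a point): Where the centre of the hole's mouth is when the carrier is flush against both stops: stage x = 45 mm, y = 40 mm, 42 mm above the table. Axes as the stage's.
- jar: Specimen jar with a yellow cap, 50 mm in diameter, 65 mm tall, loose, to be left in place. Origin at the centre of its underside.
- bottle: Amber bottle with a blue cap, 64 mm in diameter, 150 mm tall, loose, to be left in place. Origin at the centre of its underside.
- pot: White reagent pot with a green lid, 70 mm in diameter, 85 mm tall, loose, to be left in place. Origin at the centre of its underside.
- pipette: White hand pipette lying on the table along its x axis, 263 mm long, 26 mm wide and high, loose, to be left in place. Origin under its middle.
There are look-alikes about, which are no part of the job. Of the things that look like the pin, the smaller one is meant.

How it is judged:
By the outcome, as a careful person would: the job done as asked, in the order asked, and still so for the second after the job is handed in, while the arm keeps its last pose, push and grip.
It also fails if it takes over 54 s, if anything falls off the work surface, if the arm or the gripper's body presses on something with over 40 N, if the wrist force passes 120 N, or if a joint passes its speed limit or range.

## Working session

There is one attempt and no reset: what is moved stays moved. The work goes in short steps, Python scripts to look and compute and a tool call to move; the robot and the scene stay as the last step left them, time stands still between calls to the robot, and variables do not carry over. Pictures are saved under pics/ and viewed, about 8 in all and at most 12, crops included, and the job is handed in when it is done.

Besides the shell and the picture viewer there is one more tool, called after "Call:" as name([rows], argument=value, ...), one row to a line, values as JSON. apply_moves: Moves the arm, as the interface text tells. Its arguments: {"type":"object","properties":{"increments":{"type":"array"}},"required":["increments"]}

```bash
mkdir -p pics; ls; cat > h.py <<'E'
import numpy as np, cv2
from scipy.spatial.transform import Rotation as Ro
from cell import readout, read_camera, env, nets
def tool():
    s=readout.state(); T=np.eye(4); T[:3,:3]=Ro.from_euler('xyz',s['tcp_rot']).as_matrix(); T[:3,3]=s['eef_pos']; return T
def cam(n):
    T=tool(); p=read_camera(n)
    if n=='wrist': W=T@np.array(p['mount'])
    else:
        R=cv2.Rodrigues(np.array(p['rvec'],float))[0]; W=np.eye(4); W[:3,:3]=R.T; W[:3,3]=-R.T@np.array(p['tvec'],float).ravel()
    p['W']=W; p['f']=p['img'].shape[0]/2/np.tan(np.radians(p['vfov'])/2); return p
def w(p,q): return p['W'][:3,:3]@np.array(q)+p['W'][:3,3]
def proj(p,X):
    c=np.linalg.inv(p['W'])@np.append(X,1); return np.array([p['cx']+p['f']*c[0]/c[2],p['cy']+p['f']*c[1]/c[2]])
def ray(p,uv,z):
    d=p['W'][:3,:3]@np.array([(uv[0]-p['cx'])/p['f'],(uv[1]-p['cy'])/p['f'],1]); o=p['W'][:3,3]; return o+d*(z-o[2])/d[2]
def save(p,n,box=None,s=1):
    im=p['img'][:,:,::-1]
    if box: im=im[box[1]:box[3],box[0]:box[2]]
    cv2.imwrite('pics/'+n,cv2.resize(im,None,fx=s,fy=s,interpolation=cv2.INTER_CUBIC))
def find(p,ths,fn='mark_of',k=3):
    for t in ths:
        for r in getattr(nets,fn)(p,t)[:k]:
            X=w(p,r['point']); print(fn,t,round(r['confidence'],2),X.round(1),proj(p,X).round(0))
E
python3 - <<'E'
from h import *
print(readout.state(), env.grip_point_offset)
for n in ['top','scene']:
    p=cam(n); save(p,n+'0.png',s=1.42); print(n,p['W'].round(2).tolist(),p['f'])
    find(p,['pin','pin_tip','rack','red_tool','yellow_tool','carrier','hole','stage','stop_far','stop_left','home','jar'])
E
```

```text
pics
{'t': 0.0, 'joints': array([-1.27059964e+00,  4.91580509e-01,  1.55949441e+00, -7.90196478e-06,
        1.09169518e+00, -1.05565780e-01]), 'qvel': array([-0.00024157,  0.00175797, -0.00021169,  0.00060211,  0.00098969,
        0.00054555]), 'tau': array([-7.26807934e-05, -6.12655377e+01, -2.58184183e+01,  6.92925928e-02,
        4.82358690e-02, -1.22889710e-04]), 'eef_pos': array([ 246.64649723, -573.93836219,  177.03327775]), 'tcp_rot': array([-1.57196796e+00,  1.17098545e-04, -2.73582661e+00]), 'ft_force': array([ 0.6644711 , -0.37854573,  0.28020261]), 'moment': array([-0.03099104,  0.0089971 , -0.03790405]), 'opening': 0.996971604872834} 18.8
top [[0.05, -0.97, 0.22, 214.22], [-1.0, -0.05, 0.01, -10.03], [-0.0, -0.22, -0.98, 1469.68], [0.0, 0.0, 0.0, 1.0]] 488.55727727022577
mark_of pin 0.51 [ 625.7 -298.     3.3] [382. 179.]
mark_of pin 0.4 [ 543.8 -261.9    6.6] [370. 204.]
mark_of rack 0.88 [ 484.4 -267.    -1.6] [371. 224.]
mark_of red_tool 0.4 [ 480.3 -267.3    7. ] [372. 225.]
mark_of yellow_tool 0.54 [ 425.3 -274.9    4.1] [374. 243.]
mark_of carrier 0.89 [544.  138.9
[... 1074 characters left out ...]
0.]
mark_of yellow_tool 0.61 [ 426.8 -272.4    8.4] [192. 187.]
mark_of yellow_tool 0.36 [620.7 434.1   1. ] [450. 276.]
mark_of carrier 0.85 [539.9 135.8  18.9] [329. 230.]
mark_of carrier 0.41 [ 482.2 -263.9    1.2] [189. 202.]
mark_of hole 0.74 [542.1 137.7  43.7] [330. 224.]
mark_of hole 0.55 [403.3 446.6  -1.7] [449. 214.]
mark_of stage 0.56 [577.4 157.8   0. ] [336. 247.]
mark_of stop_far 0.89 [684.4 153.7  19.9] [330. 275.]
mark_of stop_left 0.61 [581.1 243.2  21.8] [371. 247.]
mark_of stop_left 0.56 [ 703.5 -239.8   -3.3] [169. 265.]
mark_of home 0.9 [630.8 192.8  40. ] [349. 255.]
mark_of home 0.32 [ 705.8 -239.    -3.6] [169. 266.]
mark_of jar 0.6 [ 705.5 -238.3   -5.6] [169. 266.]
```

View pics/top0.png

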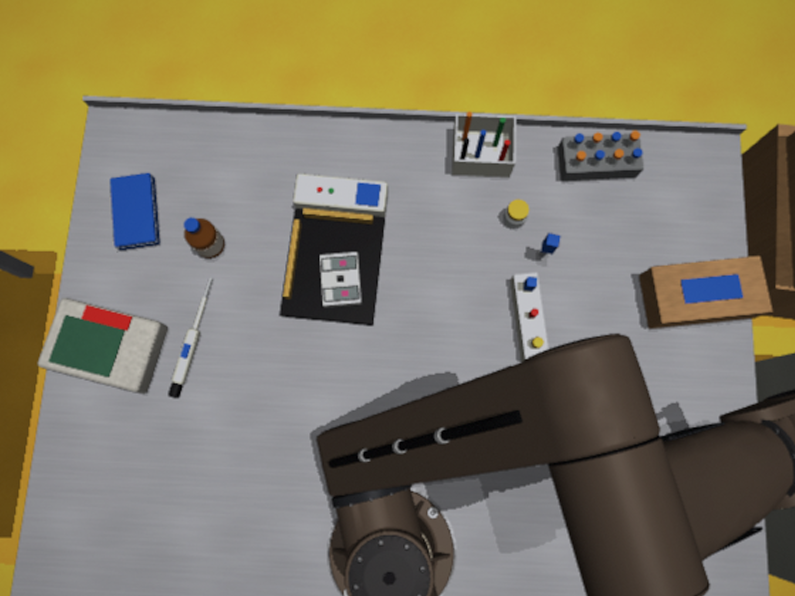

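View pics/scene0.png

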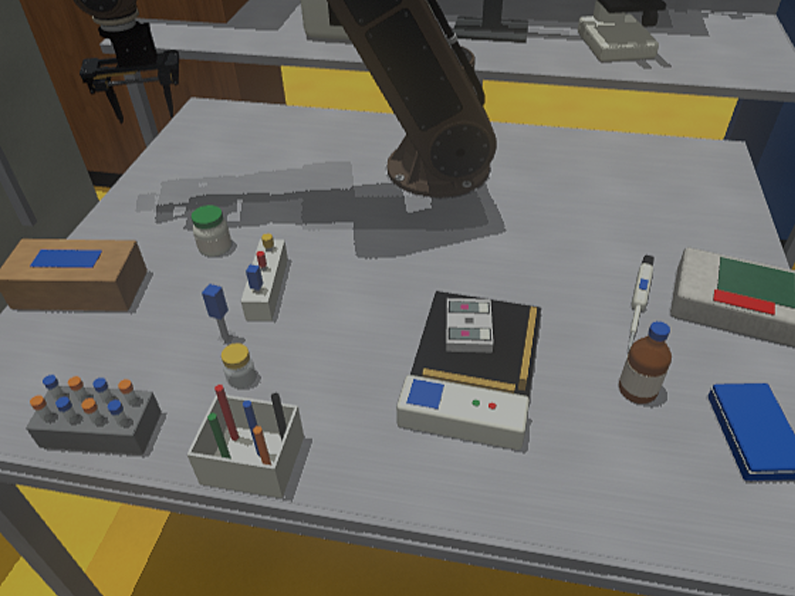

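Candidates for the pin (pixels in the enlarged scene picture): the blue handle in the rack at (254,276), about [543,-257], and the larger free-standing look-alike at (214,302), about [626,-296]. The bottle cap and marker pen are clearly something else. I choose the one in the rack. The pot is at (208,230). Next I go above the rack for a close look.

```bash
cat >> h.py <<'E'
def rows(P,yaw,n,op=9.5):
    "n rows to pose, tool vertical"
    T=tool(); R0=Ro.from_matrix(T[:3,:3]); R1=Ro.from_euler('xyz',[-np.pi/2,0,yaw]); d=(R0.inv()*R1).as_rotvec(); P=np.array(P,float)
    a,b=T[:3,3],P; out=[]
    for i in range(n):
        Ri=R0*Ro.from_rotvec(d*i/n); out.append([(Ri.inv().apply(b-a)/n/10).round(2).tolist(),np.degrees(d/n).round(1).tolist(),op])
    print('dist',np.linalg.norm(b-a).round(1)); print(out)
E
python3 - <<'E'
from h import *
p=cam('wrist'); print(np.array(p['mount']).round(2), p['f'])
rows([400,-420,240],-2.9,5); 
E
```

```text
[[ 0.000e+00  9.600e-01  2.700e-01 -7.733e+01]
 [ 0.000e+00 -2.700e-01  9.600e-01 -2.080e+02]
 [ 1.000e+00 -0.000e+00 -0.000e+00  1.900e-01]
 [ 0.000e+00  0.000e+00  0.000e+00  1.000e+00]] 374.7538046658976
dist 226.2
[[[-4.03, -1.25, -1.62], [-0.0, 1.9, 0.0], 9.5], [[-3.98, -1.25, -1.76], [-0.0, 1.9, 0.0], 9.5], [[-3.92, -1.25, -1.89], [-0.0, 1.9, 0.0], 9.5], [[-3.86, -1.25, -2.01], [-0.0, 1.9, 0.0], 9.5], [[-3.79, -1.25, -2.14], [-0.0, 1.9, 0.0], 9.5]]
```

Call:
apply_moves([
  [[-4.0, -1.4, -1.6], [0, 2, 0], 6],
  [[-4.0, -1.4, -1.8], [0, 2, 0], 6],
  [[-4.0, -1.4, -1.9], [0, 2, 0], 6],
  [[-4.0, -1.4, -2.0], [0, 2, 0], 6],
  [[-4.0, -1.4, -2.1], [0, 2, 0], 6],
])

```text
t: 1.98
eef_pos: [407.3, -417.4, 248.4]
tcp_rot: [-1.572, -0.0, -2.921]
ft_force: [-0.1, -0.3, -0.7]
opening: 0.636
```

```bash
python3 - <<'E'
from h import *
print(tool()[:3,3]); rows([545,-258,215],-3.01,5,6)
E
```

```text
[ 407.34303909 -417.42780834  248.42193885]
dist 213.3
[[[-3.38, 0.67, -2.51], [0.0, 1.0, 0.0], 6], [[-3.34, 0.67, -2.57], [0.0, 1.0, 0.0], 6], [[-3.29, 0.67, -2.63], [0.0, 1.0, 0.0], 6], [[-3.25, 0.67, -2.69], [0.0, 1.0, 0.0], 6], [[-3.2, 0.67, -2.74], [0.0, 1.0, 0.0], 6]]
```

Call:
apply_moves([
  [[-3.4, 0.7, -2.5], [0, 1, 0], 6],
  [[-3.3, 0.7, -2.6], [0, 1, 0], 6],
  [[-3.3, 0.7, -2.6], [0, 1, 0], 6],
  [[-3.2, 0.7, -2.7], [0, 1, 0], 6],
  [[-3.2, 0.7, -2.7], [0, 1, 0], 6],
])

```text
t: 2.6
eef_pos: [549.7, -253.2, 214.9]
tcp_rot: [-1.569, 0.002, -3.011]
ft_force: [-0.7, -0.2, -0.7]
opening: 0.633
```

```bash
python3 - <<'E'
from h import *
T=tool();print(T[:3,3])
p=cam('wrist'); save(p,'w1.png',s=1.42); np.savez('w1.npz',img=p['img'],W=p['W'],f=p['f'],cx=p['cx'],cy=p['cy'])
find(p,['pin','pin_tip','red_tool','yellow_tool','rack']); find(p,['pin'],'look_for')
E
```

```text
[ 549.6504891  -253.2324051   214.91586315]
mark_of pin 0.77 [ 542.4 -257.4   13.2] [280. 185.]
mark_of pin 0.73 [ 625.3 -298.     1.8] [327. 113.]
mark_of pin 0.65 [ 483.8 -269.2   14.9] [284. 236.]
mark_of pin_tip 0.93 [ 627.8 -299.6   -1.1] [328. 111.]
mark_of yellow_tool 0.76 [ 425.7 -277.9    9.4] [284. 281.]
mark_of rack 0.73 [ 483.5 -267.2    2.4] [282. 233.]
look_for pin 0.81 [ 629.6 -293.9  124.7] [343. 110.]
look_for pin 0.62 [ 549.  -259.2  106.5] [284. 200.]
look_for pin 0.16 [ 502.5 -263.4   52.7] [281. 231.]
```

View pics/w1.png

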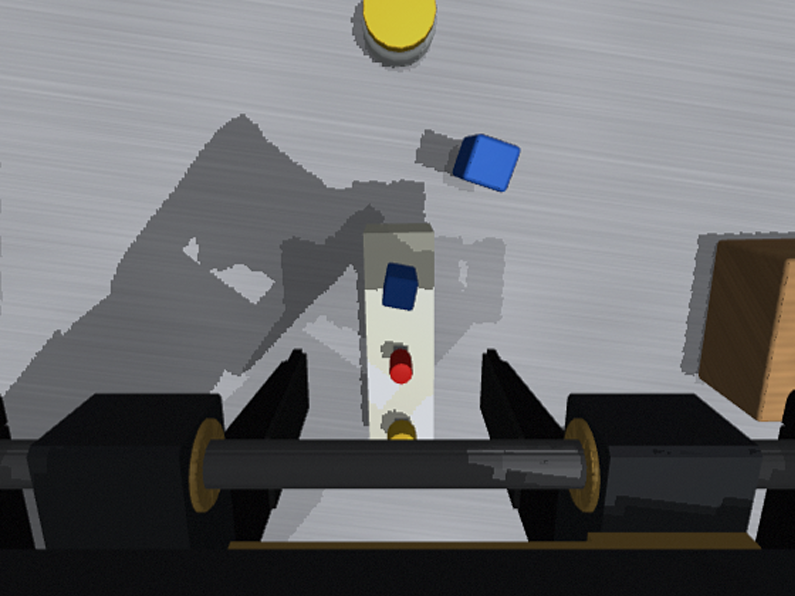

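The rack pin's blue handle is at (400,287), red tool at (400,368), and yellow at (400,435). The larger look-alike stands free at (490,160). Next a close crop to check the choice and read the handle's yaw.

```bash
python3 - <<'E'
from h import *
d=np.load('w1.npz'); p={k:d[k] for k in d.files}
box=(255,170,310,230)
im=p['img'][170:230,255:310,::-1]
im=cv2.convertScaleAbs(cv2.resize(im,None,fx=10,fy=10,interpolation=cv2.INTER_CUBIC),alpha=2.2)
cv2.imwrite('pics/c1.png',im)
E
```

```text
(no output)
```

View pics/c1.png

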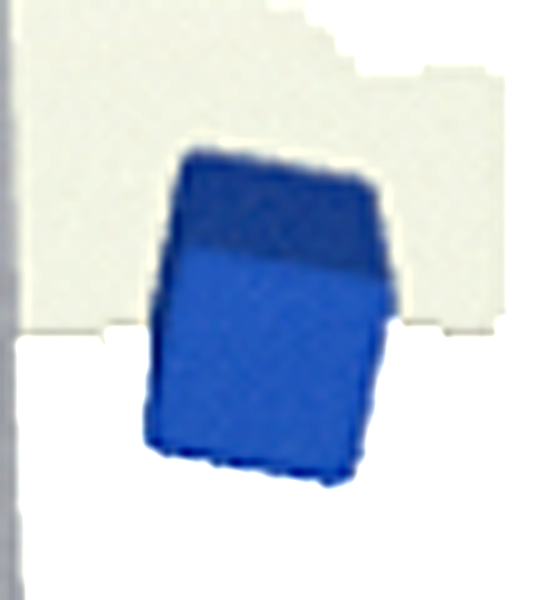

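The rack handle is square and about 20 mm, so it is the pin. Its top-face corners in the crop are (176,246), (390,285), (352,484), (148,446).

```bash
python3 - <<'E'
from h import *
d=np.load('w1.npz'); p={k:d[k] for k in d.files}
c=np.array([(176,246),(390,285),(352,484),(148,446)])/10-.45+[255,170]
X=np.array([ray(p,u,105) for u in c]);print(X.round(1),X.mean(0))
e=[X[(i+1)%4]-X[i] for i in range(4)]
for v in e: print(np.linalg.norm(v).round(1),np.degrees(np.arctan2(v[1],v[0])).round(1))
E
```

```text
[[ 552.2 -248.4  105. ]
 [ 551.2 -267.4  105. ]
 [ 532.8 -266.6  105. ]
 [ 533.9 -248.3  105. ]] [ 542.52075593 -257.67446821  105.        ]
19.0 -93.2
18.4 177.5
18.4 86.4
18.3 -0.6
```

```bash
python3 - <<'E'
from h import *
rows([542.5,-257.7,125],-3.185,5,6)
E
```

```text
dist 90.5
[[[0.13, 1.8, 0.03], [-0.0, 2.0, -0.0], 6], [[0.12, 1.8, 0.04], [-0.0, 2.0, -0.0], 6], [[0.12, 1.8, 0.04], [-0.0, 2.0, -0.0], 6], [[0.12, 1.8, 0.05], [-0.0, 2.0, -0.0], 6], [[0.12, 1.8, 0.05], [-0.0, 2.0, -0.0], 6]]
```

Call:
apply_moves([
  [[0.13, 2.0, 0.03], [0, 2, 0], 6],
  [[0.12, 2.0, 0.04], [0, 2, 0], 6],
  [[0.12, 1.9, 0.04], [0, 2, 0], 6],
  [[0.12, 1.6, 0.05], [0, 2, 0], 6],
  [[0.12, 1.5, 0.05], [0, 2, 0], 6],
])

```text
t: 3.58
eef_pos: [541.0, -262.9, 125.1]
tcp_rot: [-1.566, 0.007, 3.084]
ft_force: [0.2, -1.0, -0.7]
opening: 0.629
```

```bash
python3 - <<'E'
from h import *
print(tool()[:3,3]); rows([542.5,-257.7,60],-3.185,5,6)
p=cam('wrist'); find(p,['pin']); find(p,['pin'],'look_for')
E
```

```text
[ 540.99307281 -262.91263185  125.08749082]
dist 65.3
[[[-0.01, 1.3, -0.11], [-0.1, -0.2, -0.1], 6], [[-0.02, 1.3, -0.11], [-0.1, -0.2, -0.1], 6], [[-0.02, 1.3, -0.11], [-0.1, -0.2, -0.1], 6], [[-0.02, 1.3, -0.11], [-0.1, -0.2, -0.1], 6], [[-0.02, 1.3, -0.11], [-0.1, -0.2, -0.1], 6]]
mark_of pin 0.58 [ 543.7 -260.4   10.6] [274. 194.]
mark_of pin 0.56 [ 627.3 -297.8    1.4] [312.  93.]
look_for pin 0.93 [ 628.7 -294.2  123. ] [327.  82.]
look_for pin 0.64 [ 547.9 -260.2  107.4] [272. 222.]
```

Call:
apply_moves([
  [[0, 1.3, -0.1], [0, 0, 0], 6],
  [[0, 1.3, -0.1], [0, 0, 0], 6],
  [[0, 1.3, -0.1], [0, 0, 0], 6],
  [[0, 1.3, -0.1], [0, 0, 0], 6],
  [[0, 1.2, 0], [0, 0, 0], 4],
])

```text
t: 4.35
eef_pos: [542.5, -258.6, 58.3]
tcp_rot: [-1.566, 0.008, 3.088]
ft_force: [-0.7, -0.5, -0.0]
opening: 0.569
```

```bash
python3 - <<'E'
from h import *
T=tool();print(T[:3,3]); p=cam('wrist'); save(p,'w2.png',s=1.42)
find(p,['pin']); find(p,['pin'],'look_for')
E
```

```text
[ 542.5482131  -258.60375478   58.29127229]
mark_of pin 0.91 [ 627.2 -297.1    1.1] [327.  92.]
mark_of pin 0.59 [ 543.7 -260.2   10.9] [279. 217.]
mark_of pin 0.24 [ 484.9 -264.3    2.1] [289. 286.]
look_for pin 0.62 [ 547.7 -260.6  106.6] [282. 266.]
look_for pin 0.62 [ 628.1 -292.9  123.7] [361.  75.]
```

View pics/w2.png

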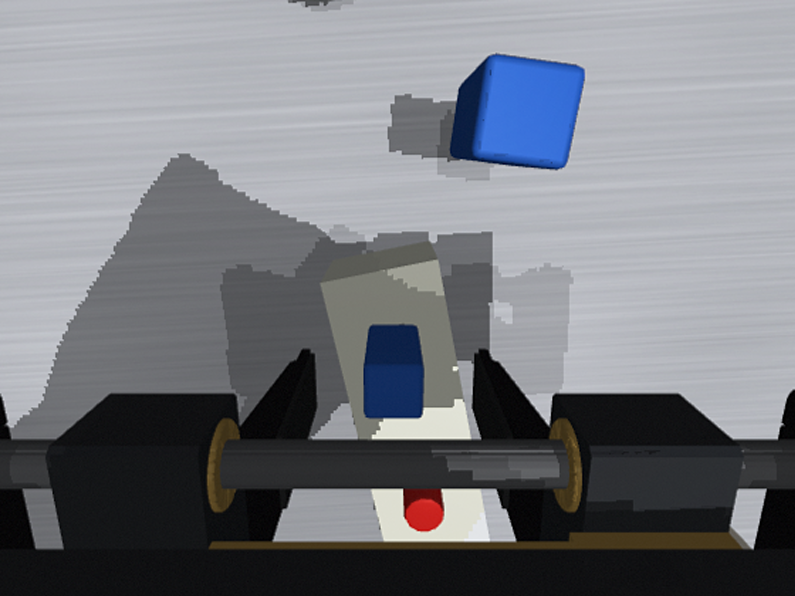

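The handle at (393,372) sits square and centred between the fingers, so I close.

Call:
apply_moves([
  [[0, 0, 0], [0, 0, 0], 0],
  [[0, 0, 0], [0, 0, 0], 0],
  [[0, 0, 0], [0, 0, 0], 0],
  [[0, 0, 0], [0, 0, 0], 0],
  [[0, 0, 0], [0, 0, 0], 0],
])

```text
t: 5.12
eef_pos: [543.0, -259.1, 60.0]
tcp_rot: [-1.565, 0.01, 3.088]
ft_force: [0.3, 0.7, -0.4]
opening: 0.208
```

Call:
apply_moves([
  [[0, 0, 0], [0, 0, 0], 0],
  [[0, 0, 0], [0, 0, 0], 0],
  [[0, 0, 0], [0, 0, 0], 0],
  [[0, 0, 0], [0, 0, 0], 0],
  [[0, 0, 0], [0, 0, 0], 0],
])

```text
t: 5.75
eef_pos: [542.9, -259.1, 59.9]
tcp_rot: [-1.565, 0.01, 3.088]
ft_force: [-0.0, -0.6, -1.6]
opening: 0.206
```

Call:
apply_moves([
  [[0, -1.0, 0], [0, 0, 0], 0],
  [[0, -2.0, 0], [0, 0, 0], 0],
  [[0, -2.5, 0], [0, 0, 0], 0],
  [[0, -3.0, 0], [0, 0, 0], 0],
  [[0, -3.0, 0], [0, 0, 0], 0],
])

```text
t: 6.38
eef_pos: [541.1, -257.9, 178.9]
tcp_rot: [-1.566, 0.007, 3.088]
ft_force: [-0.0, 0.2, -1.1]
opening: 0.206
```

```bash
python3 - <<'E'
from h import *
print(tool()[:3,3], readout.state()['joints'])
p=cam('top'); find(p,['carrier','hole','stage','stop_far','stop_left','home','pin'],k=2)
np.savez('t1.npz',img=p['img'],W=p['W'],f=p['f'],cx=p['cx'],cy=p['cy'])
rows([520,-120,180],3.088,5,0)
E
```

```text
[ 541.09688665 -257.90547132  178.93207809] [-5.54725085e-01  4.49565551e-01  1.62871390e+00 -4.85247430e-04
  1.05510959e+00  1.06999704e+00]
mark_of carrier 0.87 [546.4 139.5  23.1] [239. 196.]
mark_of hole 0.82 [542.3 136.9  42.6] [239. 196.]
mark_of stage 0.59 [577.9 159.6  -0.9] [234. 188.]
mark_of stop_far 0.61 [688.6 154.3  20.8] [237. 152.]
mark_of stop_left 0.58 [583.2 239.7  17. ] [207. 184.]
mark_of home 0.63 [625.7 195.2  42.7] [222. 169.]
dist 139.3
[[[0.56, -0.09, -2.73], [-0.0, -0.0, -0.1], 0], [[0.56, -0.08, -2.73], [-0.0, -0.0, -0.1], 0], [[0.56, -0.08, -2.73], [-0.0, -0.0, -0.1], 0], [[0.56, -0.08, -2.73], [-0.0, -0.0, -0.1], 0], [[0.56, -0.08, -2.73], [-0.0, -0.0, -0.1], 0]]
```

Call:
apply_moves([
  [[0.4, -0.3, -3], [0, 0, 0], 0],
  [[0.5, -0.3, -4.5], [0, 0, 0], 0],
  [[0.5, -0.3, -4.5], [0, 0, 0], 0],
  [[0.5, -0.2, -4.5], [0, 0, 0], 0],
  [[0.5, -0.2, -4.5], [0, 0, 0], 0],
])

```text
t: 7.4
eef_pos: [526.7, -43.3, 184.5]
tcp_rot: [-1.57, -0.001, 3.083]
ft_force: [0.9, -0.4, 0.4]
opening: 0.203
```

```bash
python3 - <<'E'
from h import *
print(tool()[:3,3]);rows([515,137,195],np.pi,5,0)
E
```

```text
[526.72593788 -43.28206781 184.53041959]
dist 181.0
[[[0.45, -0.21, -3.59], [-0.0, -0.7, 0.0], 0], [[0.4, -0.21, -3.59], [-0.0, -0.7, 0.0], 0], [[0.36, -0.21, -3.59], [-0.0, -0.7, 0.0], 0], [[0.32, -0.21, -3.6], [-0.0, -0.7, 0.0], 0], [[0.28, -0.21, -3.6], [-0.0, -0.7, 0.0], 0]]
```

Call:
apply_moves([
  [[0.4, -0.2, -4.2], [0, 0, 0], 0],
  [[0.4, -0.2, -4.2], [0, 0, 0], 0],
  [[0.3, -0.2, -4.0], [0, 0, 0], 0],
  [[0.3, -0.2, -3.0], [0, 0, 0], 0],
  [[0, -0.1, -1.5], [0, 0, 0], 0],
])

```text
t: 8.02
eef_pos: [520.6, 133.6, 190.6]
tcp_rot: [-1.569, -0.007, 3.085]
ft_force: [0.5, -0.3, -1.1]
opening: 0.206
```

```bash
python3 - <<'E'
from h import *
T=tool();print(T[:3,3]); p=cam('wrist'); save(p,'w3.png',s=1.42)
np.savez('w3.npz',img=p['img'],W=p['W'],f=p['f'],cx=p['cx'],cy=p['cy'])
find(p,['carrier','hole','stage','stop_far','stop_left','home','pin','pin_tip'],k=2)
E
```

```text
[520.62741054 133.57141983 190.62295891]
mark_of carrier 0.98 [543.9 133.7  22.5] [276. 160.]
mark_of hole 0.75 [541.2 136.6  45.2] [273. 167.]
mark_of stop_far 0.84 [685.3 149.2  19.7] [250.   5.]
mark_of home 0.65 [628.6 191.7  45.1] [205.  72.]
mark_of pin 0.71 [519.1 135.4 139.9] [275. 219.]
mark_of pin_tip 0.59 [517.7 136.1 142.6] [274. 222.]
mark_of pin_tip 0.2 [518.2 132.5 141. ] [279. 220.]
```

View pics/w3.png

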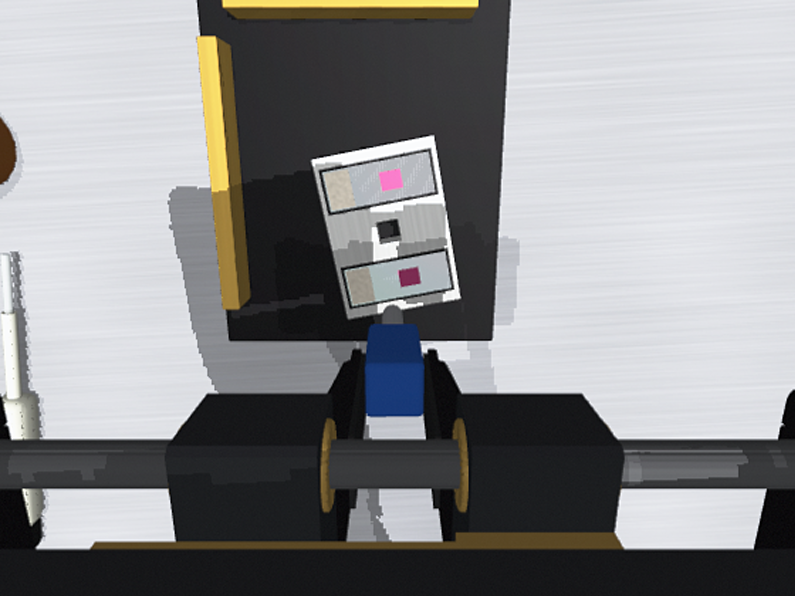

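The picture shows the pin held upright at (392,360), its tip at about (392,312), and the hole at (388,231). Carrier corners are (311,160), (434,136), (461,299), (347,320). The far stop is at the top edge and the left stop at x of about 215-250.

```bash
python3 - <<'E'
from h import *
d=np.load('w3.npz'); p={k:d[k] for k in d.files}
R=lambda u,z: ray(p,(np.array(u)+.5)/1.42-.5,z)
X=np.array([R(u,42) for u in [(311,160),(434,136),(461,299),(347,320)]]);print(X.round(1),X.mean(0).round(1))
for i in range(4):
    v=X[(i+1)%4]-X[i]; print(np.linalg.norm(v).round(1),np.degrees(np.arctan2(v[1],v[0])).round(1))
print('hole',R((388,231),42))
for a,b,z,n in [((228,340),(492,341),20,'near edge'),((217,42),(239,308),50,'left top'),((492,340),(510,2),20,'right edge'),((224,8),(478,8),50,'far')]:
    A,B=R(a,z),R(b,z);v=B-A;print(n,A.round(1),B.round(1),np.degrees(np.arctan2(v[1],v[0])).round(1))
# refine hole: dark blob
im=p['img'].astype(int).sum(2)[150:178,258:290]; 
m=(im<150).astype(np.uint8); n,l,s,c=cv2.connectedComponentsWithStats(m)
for i in range(1,n):
    if s[i,4]>30: print(s[i],R0:=ray(p,c[i]+[258,150],42))
E
```

```text
[[593.4 183.2  42. ]
 [603.7 103.2  42. ]
 [494.2  88.3  42. ]
 [483.4 168.9  42. ]] [543.7 135.9  42. ]
80.6 -82.7
110.5 -172.3
81.2 97.6
110.9 7.4
hole [544.56359555 136.2214878   42.        ]
near edge [465.6 262.4  20. ] [453.3  63.1  20. ] -93.5
left top [664.6 231.1  50. ] [498.9 241.   50. ] 176.6
right edge [454.1  63.1  20. ] [682.6  50.3  20. ] -3.2
far [682.4 224.2  50. ] [673.9  75.4  50. ] -93.3
[  8   5  15  13 134] [546.19197487 135.76161249  42.        ]
```

```bash
python3 - <<'E'
from h import *
rows([545,135.5,104],3.085,5,0)
E
```

```text
dist 90.4
[[[-0.48, 1.74, -0.11], [-0.0, -0.0, 0.1], 0], [[-0.48, 1.74, -0.11], [-0.0, -0.0, 0.1], 0], [[-0.48, 1.74, -0.11], [-0.0, -0.0, 0.1], 0], [[-0.48, 1.74, -0.11], [-0.0, -0.0, 0.1], 0], [[-0.48, 1.74, -0.11], [-0.0, -0.0, 0.1], 0]]
```

Call:
apply_moves([
  [[-0.5, 2.0, -0.1], [0, 0, 0.1], 0],
  [[-0.5, 2.0, -0.1], [0, 0, 0.1], 0],
  [[-0.5, 2.0, -0.1], [0, 0, 0.1], 0],
  [[-0.5, 1.6, -0.1], [0, 0, 0.1], 0],
  [[-0.4, 0.8, -0.1], [0, 0, 0], 0],
])

```text
t: 9.1
eef_pos: [547.0, 132.8, 105.7]
tcp_rot: [-1.57, 0.004, 3.079]
ft_force: [0.8, -0.4, -0.9]
opening: 0.204
```

```bash
python3 - <<'E'
from h import *
T=tool();print(T[:3,3]); p=cam('wrist')
np.savez('w4.npz',img=p['img'],W=p['W'],f=p['f'],cx=p['cx'],cy=p['cy'])
find(p,['carrier','hole','pin','pin_tip'],k=2)
save(p,'w4.png',(180,80,380,300),3); print(proj(p,T[:3,3]-[0,0,50]))
q=cam('scene'); find(q,['pin_tip','hole'],k=2); save(q,'s4.png',(270,150,410,290),4)
E
```

```text
[546.98583551 132.75528009 105.68608395]
mark_of hole 0.73 [543.7 135.6  44.2] [274. 217.]
mark_of pin 0.72 [544.5 135.   52.5] [275. 220.]
mark_of pin_tip 0.66 [543.8 135.6  59.3] [274. 223.]
[277.49482525 217.3705748 ]
mark_of pin_tip 0.83 [ 621.9 -291.    -1.8] [161. 238.]
mark_of pin_tip 0.55 [544.1 133.5  60.6] [329. 220.]
mark_of hole 0.76 [541.8 138.2  42.3] [331. 225.]
```

View pics/w4.png

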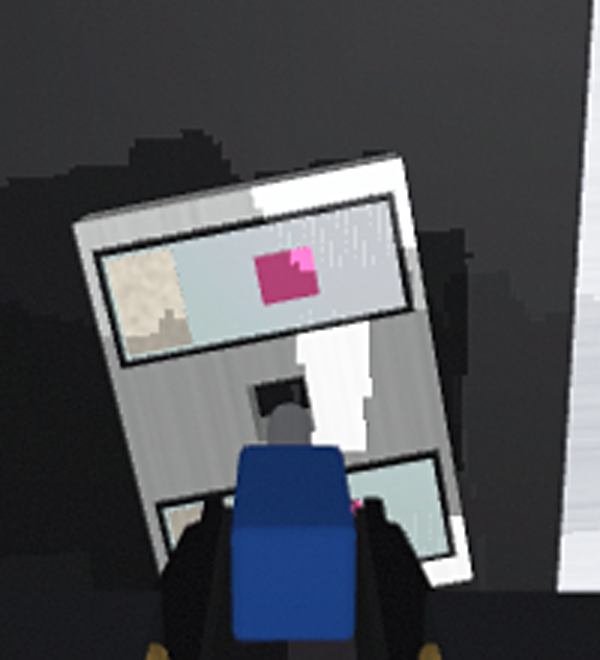

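The hole's far edge is at (250,388)-(306,377), and the rod tip is centred at about u=290, just short of the hole. The carrier's top corners are at (75,222) and (402,156).

```bash
python3 - <<'E'
from h import *
d=np.load('w4.npz'); p={k:d[k] for k in d.files}
R=lambda u,z: ray(p,(np.array(u)+.5)/3-.5+[180,80],z)[:2]
C=lambda u: R(u,42)
A,B=C((75,224)),C((402,156)); v=(A-B)/np.linalg.norm(A-B); print(A,B,np.linalg.norm(A-B),np.degrees(np.arctan2(-v[0],v[1])))
n=np.array([-v[1],v[0]]); print('hole via edge',(A+B)/2+n*55)
a,b=C((250,389)),C((306,377)); print('hole far edge',a,b,np.linalg.norm(a-b),(a+b)/2+n*7.5)
for u in [(268,430),(312,430)]: print('rod',R(u,63))
E
```

```text
[593.6828681  182.52466656] [604.7503453  103.31361126] 79.98049971140458 7.953952384361542
hole via edge [544.74572871 135.30839319]
hole far edge [549.92331538 143.48184896] [552.13863316 129.27920545] 14.37437704916175 [543.60312727 135.34269825]
rod [545.41630069 138.83273333]
rod [544.76447204 128.56569769]
```

Call:
apply_moves([
  [[0.23, 0, -0.18], [0, 0, 0], 0],
  [[0, 0.2, 0], [0, 0, 0], 0],
  [[0, 0, 0], [0, 0, 0], 0],
  [[0, 0, 0], [0, 0, 0], 0],
  [[0, 0, 0], [0, 0, 0], 0],
])

```text
t: 10.12
eef_pos: [544.7, 135.3, 105.6]
tcp_rot: [-1.57, 0.007, 3.08]
ft_force: [0.1, -0.4, -0.4]
opening: 0.207
```

Call:
apply_moves([
  [[0, 0.4, 0], [0, 0, 0], 0],
  [[0, 0.4, 0], [0, 0, 0], 0],
  [[0, 0.4, 0], [0, 0, 0], 0],
  [[0, 0.4, 0], [0, 0, 0], 0],
  [[0, 0.2, 0], [0, 0, 0], 0],
])

```text
t: 10.75
eef_pos: [544.7, 135.2, 86.0]
tcp_rot: [-1.57, 0.006, 3.08]
ft_force: [0.3, -0.0, -1.1]
opening: 0.208
```

Call:
apply_moves([
  [[0, 0.3, 0], [0, 0, 0], 0],
  [[0, 0.4, 0], [0, 0, 0], 0],
  [[0, 0.3, 0], [0, 0, 0], 0],
  [[0, 0, 0], [0, 0, 0], 0],
  [[0, 0, 0], [0, 0, 0], 0],
])

```text
t: 11.38
eef_pos: [544.8, 135.2, 75.2]
tcp_rot: [-1.57, 0.006, 3.08]
ft_force: [0.2, -0.5, -0.6]
opening: 0.205
```

```bash
python3 - <<'E'
from h import *
T=tool();print(T[:3,3]); p=cam('wrist')
find(p,['carrier','hole','pin','pin_tip'],k=2)
save(p,'w5.png',(180,80,380,300),2.7)
# direction to home in tool axes, stage yaw -3.4
for v in ([1,0],[0,1]):
    c,s=np.cos(np.radians(-3.4)),np.sin(np.radians(-3.4)); W=np.array([c*v[0]-s*v[1],s*v[0]+c*v[1],0]); print(v,(T[:3,:3].T@W).round(3))
E
```

```text
[544.83733238 135.19576431  75.24828288]
mark_of carrier 0.81 [544.5 134.2  22.3] [279. 217.]
mark_of hole 0.58 [545.3 138.3  47.9] [273. 227.]
mark_of pin 0.69 [543.  134.6  23.7] [278. 219.]
mark_of pin_tip 0.87 [543.3 138.5  30.9] [273. 222.]
[1, 0] [-1.     0.006 -0.002]
[0, 1] [ 0.002 -0.001 -1.   ]
```

View pics/w5.png

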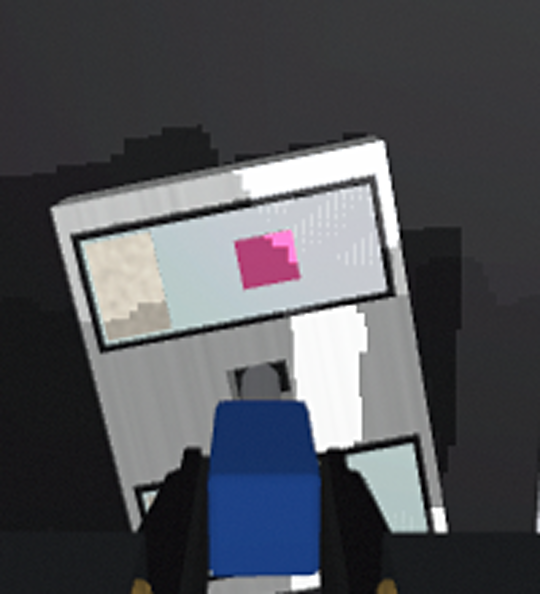

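The rod at (260,385) sits inside the hole. The tool axes match the stage axes: stage +x is tool -x, and stage +y is tool -z. Now I slide.

Call:
apply_moves([
  [[-0.4, 0, -0.3], [0, 0, 0], 0],
  [[-0.8, 0, -0.6], [0, 0, 0], 0],
  [[-0.8, 0, -0.6], [0, 0, 0], 0],
  [[-0.8, 0, -0.6], [0, 0, 0], 0],
  [[-0.8, 0, -0.6], [0, 0, 0], 0],
])

```text
t: 12.25
eef_pos: [584.6, 161.5, 75.4]
tcp_rot: [-1.57, 0.005, 3.08]
ft_force: [-1.2, -1.3, -0.6]
opening: 0.21
```

Call:
apply_moves([
  [[-0.6, 0, -0.5], [0, 0, 0], 0],
  [[-0.6, 0, -0.5], [0, 0, 0], 0],
  [[-0.6, 0, -0.5], [0, 0, 0], 0],
  [[-0.5, 0, -0.3], [0, 0, 0], 0],
  [[-0.4, 0, -0.3], [0, 0, 0], 0],
])

```text
t: 12.88
eef_pos: [614.9, 182.4, 75.3]
tcp_rot: [-1.57, 0.005, 3.08]
ft_force: [-1.5, -0.6, -0.2]
opening: 0.205
```

```bash
cat >> h.py <<'E'
def stage():
    s=readout.state(); a=np.radians(-3.4); r=lambda v: np.array([np.cos(a)*v[0]+np.sin(a)*v[1],-np.sin(a)*v[0]+np.cos(a)*v[1]])
    print('t',s['t'],'tcp rel home (stage xy)',r(np.array(s['eef_pos'])[:2]-[626.1,193.4]).round(1),'z',s['eef_pos'][2].round(1),'F stage',r(s['ft_force']).round(1),s['ft_force'][2].round(1),'rot',s['tcp_rot'].round(4),s['opening'])
E
python3 -c "
from h import *
stage(); p=cam('wrist'); find(p,['carrier','hole','pin_tip'],k=1)"
```

```text
t 12.875 tcp rel home (stage xy) [-10.5 -11.7] z 75.3 F stage [-1.5 -0.7] -0.2 rot [-1.5696  0.005   3.0801] 0.2052075271955256
mark_of carrier 0.59 [613.4 180.1  25. ] [281. 219.]
mark_of hole 0.95 [611.5 179.5  45.1] [282. 230.]
mark_of pin_tip 0.86 [607.6 182.6  26. ] [278. 227.]
```

Call:
apply_moves([
  [[-0.3, 0, 0], [0, 0, 0], 0],
  [[-0.3, 0, 0], [0, 0, 0], 0],
  [[-0.2, 0, 0], [0, 0, 0], 0],
  [[-0.2, 0, 0], [0, 0, 0], 0],
  [[-0.1, 0, 0], [0, 0, 0], 0],
])

```text
t: 13.7
eef_pos: [625.3, 181.3, 75.3]
tcp_rot: [-1.57, 0.003, 3.08]
ft_force: [-2.1, -0.4, -0.4]
opening: 0.209
```

```bash
python3 -c "
from h import *
stage()"
```

```text
t 13.7 tcp rel home (stage xy) [ -0.1 -12.1] z 75.3 F stage [-2.1 -0.5] -0.4 rot [-1.5697  0.0032  3.0798] 0.20889325499113204
```

Call:
apply_moves([
  [[-0.1, 0, 0], [0, 0, 0], 0],
  [[-0.1, 0, 0], [0, 0, 0], 0],
  [[-0.1, 0, 0], [0, 0, 0], 0],
  [[0, 0, 0], [0, 0, 0], 0],
  [[0, 0, 0], [0, 0, 0], 0],
])

```text
t: 14.32
eef_pos: [628.5, 181.2, 75.3]
tcp_rot: [-1.57, 0.003, 3.08]
ft_force: [-2.1, 0.7, -1.0]
opening: 0.206
```

```bash
python3 -c "
from h import *
stage()"
```

```text
t 14.325 tcp rel home (stage xy) [  3.1 -12.1] z 75.3 F stage [-2.1  0.6] -1.0 rot [-1.5697  0.0032  3.0798] 0.20620790375801765
```

Call:
apply_moves([
  [[-0.1, 0, 0], [0, 0, 0], 0],
  [[-0.1, 0, 0], [0, 0, 0], 0],
  [[0, 0, 0], [0, 0, 0], 0],
  [[0, 0, 0], [0, 0, 0], 0],
  [[0, 0, 0], [0, 0, 0], 0],
])

```text
t: 14.95
eef_pos: [629.8, 181.0, 75.2]
tcp_rot: [-1.569, 0.001, 3.08]
ft_force: [-3.3, -0.4, 0.4]
opening: 0.207
```

```bash
python3 -c "
from h import *
stage(); p=cam('wrist'); find(p,['carrier','hole','pin_tip'],k=1)
np.savez('w6.npz',img=p['img'],W=p['W'],f=p['f'],cx=p['cx'],cy=p['cy'])
save(p,'w6.png',(130,30,430,290),2.6)"
```

```text
t 14.95 tcp rel home (stage xy) [  4.4 -12.1] z 75.2 F stage [-3.2 -0.5] 0.4 rot [-1.5694e+00  1.4000e-03  3.0798e+00] 0.20692098067430806
mark_of carrier 0.64 [624.1 179.6  25.5] [280. 225.]
mark_of hole 0.61 [624.9 181.2  44.5] [278. 232.]
mark_of pin_tip 0.91 [622.7 184.8  27.7] [273. 228.]
```

View pics/w6.png

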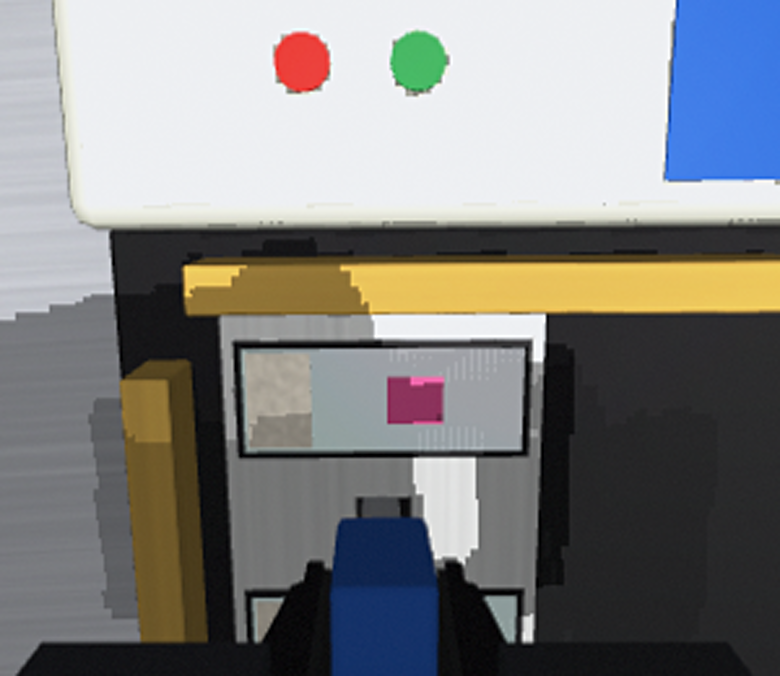

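The carrier lies parallel and flush along the far stop, with a gap of about 15 mm to the left stop. Next I push in stage +y, keeping a light x bias.

Call:
apply_moves([
  [[-0.03, 0, -0.3], [0, 0, 0], 0],
  [[-0.03, 0, -0.3], [0, 0, 0], 0],
  [[-0.03, 0, -0.2], [0, 0, 0], 0],
  [[-0.03, 0, -0.2], [0, 0, 0], 0],
  [[-0.03, 0, -0.1], [0, 0, 0], 0],
])

```text
t: 15.78
eef_pos: [631.6, 192.0, 75.0]
tcp_rot: [-1.568, 0.0, 3.08]
ft_force: [-3.6, -1.2, 1.7]
opening: 0.206
```

```bash
python3 -c "
from h import *
stage()"
```

```text
t 15.775 tcp rel home (stage xy) [ 5.6 -1.1] z 75.0 F stage [-3.5 -1.4] 1.7 rot [-1.5680e+00  1.0000e-04  3.0801e+00] 0.2061427862962666
```

Call:
apply_moves([
  [[0, 0, -0.15], [0, 0, 0], 0],
  [[0, 0, -0.15], [0, 0, 0], 0],
  [[0, 0, -0.1], [0, 0, 0], 0],
  [[0, 0, -0.05], [0, 0, 0], 0],
  [[0, 0, 0], [0, 0, 0], 0],
])

```text
t: 16.4
eef_pos: [632.0, 196.3, 75.0]
tcp_rot: [-1.567, 0.0, 3.08]
ft_force: [-2.2, -1.2, 0.9]
opening: 0.207
```

```bash
python3 -c "
from h import *
stage()"
```

```text
t 16.4 tcp rel home (stage xy) [5.7 3.2] z 75.0 F stage [-2.1 -1.3] 0.9 rot [-1.5672e+00  2.0000e-04  3.0804e+00] 0.20675573275234885
```

Call:
apply_moves([
  [[0, 0, -0.1], [0, 0, 0], 0],
  [[0, 0, -0.1], [0, 0, 0], 0],
  [[0, 0, 0], [0, 0, 0], 0],
  [[0, 0, 0], [0, 0, 0], 0],
  [[0, 0, 0], [0, 0, 0], 0],
])

```text
t: 17.02
eef_pos: [632.4, 197.3, 74.9]
tcp_rot: [-1.566, 0.001, 3.08]
ft_force: [-2.5, -3.2, 0.9]
opening: 0.208
```

```bash
python3 -c "
from h import *
stage(); p=cam('wrist'); find(p,['carrier','hole','pin_tip'],k=1)
np.savez('w7.npz',img=p['img'],W=p['W'],f=p['f'],cx=p['cx'],cy=p['cy'])
save(p,'w7.png',(130,70,330,270),3)"
```

```text
t 17.025 tcp rel home (stage xy) [6.1 4.2] z 74.9 F stage [-2.3 -3.3] 0.9 rot [-1.5657e+00  6.0000e-04  3.0804e+00] 0.20775917627750215
mark_of carrier 0.6 [625.6 190.9  23.2] [287. 225.]
mark_of hole 0.62 [626.4 193.   44.4] [284. 234.]
mark_of pin_tip 0.58 [627.2 198.1  25.5] [277. 224.]
```

View pics/w7.png

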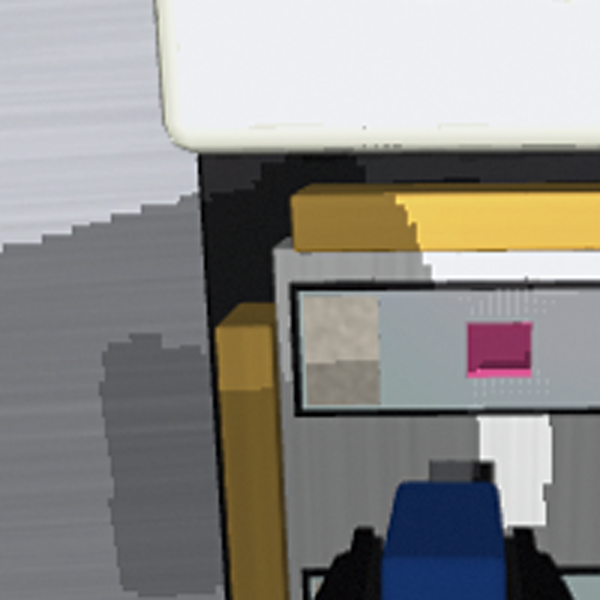

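Both edges now sit against the brass: the carrier edge meets the left stop along u of about 275-288 and the far stop at v of about 250. The forces agree, 2.3 N in x and 3.3 N in y. One last row sets a small steady bias, then I check that it holds.

Call:
apply_moves([
  [[0, 0, 0], [0, 0, 0], 0],
  [[-0.05, 0, -0.02], [0, 0, 0], 0],
  [[0, 0, 0], [0, 0, 0], 0],
  [[0, 0, 0], [0, 0, 0], 0],
  [[-0.08, 0, -0.05], [0, 0, 0], 0],
])

```text
t: 17.85
eef_pos: [633.6, 198.0, 74.9]
tcp_rot: [-1.566, 0.0, 3.08]
ft_force: [-3.2, -2.7, 0.6]
opening: 0.206
```

```bash
python3 - <<'E'
from h import *
stage()
for i in range(12): q=cam('scene'); stage() if i%3==2 else 0
find(q,['carrier','hole','home'],k=1); save(q,'s8.png',(270,170,420,300),5)
p=cam('wrist'); d=np.load('w7.npz'); print('diff vs w7',np.abs(p['img'].astype(int)-d['img']).mean())
find(p,['carrier','hole'],k=1); stage()
E
```

```text
t 17.85 tcp rel home (stage xy) [7.2 5. ] z 74.9 F stage [-3.  -2.8] 0.6 rot [-1.5657e+00  1.0000e-04  3.0805e+00] 0.20591411246440217
t 18.0 tcp rel home (stage xy) [7.3 5.1] z 74.9 F stage [-2.5 -3.3] 0.4 rot [-1.5657e+00  3.0000e-04  3.0805e+00] 0.20407796994524355
t 18.15 tcp rel home (stage xy) [7.3 5.1] z 74.9 F stage [-2.8 -3.4] -0.0 rot [-1.5658e+00  3.0000e-04  3.0805e+00] 0.20508553754695838
t 18.3 tcp rel home (stage xy) [7.3 5.1] z 74.9 F stage [-2.5 -2.4] 0.4 rot [-1.5658e+00  4.0000e-04  3.0805e+00] 0.20828301205215385
t 18.45 tcp rel home (stage xy) [7.3 5.1] z 74.9 F stage [-4.2 -2.4] -0.2 rot [-1.5657e+00  3.0000e-04  3.0805e+00] 0.20394618528649242
mark_of carrier 0.92 [622.4 193.4  19.1] [349. 258.]
mark_of hole 0.89 [626.2 195.1  42.7] [351. 252.]
mark_of home 0.25 [ 706.6 -241.    -2.2] [168. 266.]
diff vs w7 5.259406179138322
mark_of carrier 0.64 [624.1 190.8  21. ] [288. 227.]
mark_of hole 0.66 [627.3 190.7  43. ] [289. 233.]
t 18.75 tcp rel home (stage xy) [7.3 5.1] z 74.9 F stage [-3.2 -2.8] -0.1 rot [-1.5657e+00  3.0000e-04  3.0805e+00] 0.20746649685060237
```

View pics/s8.png

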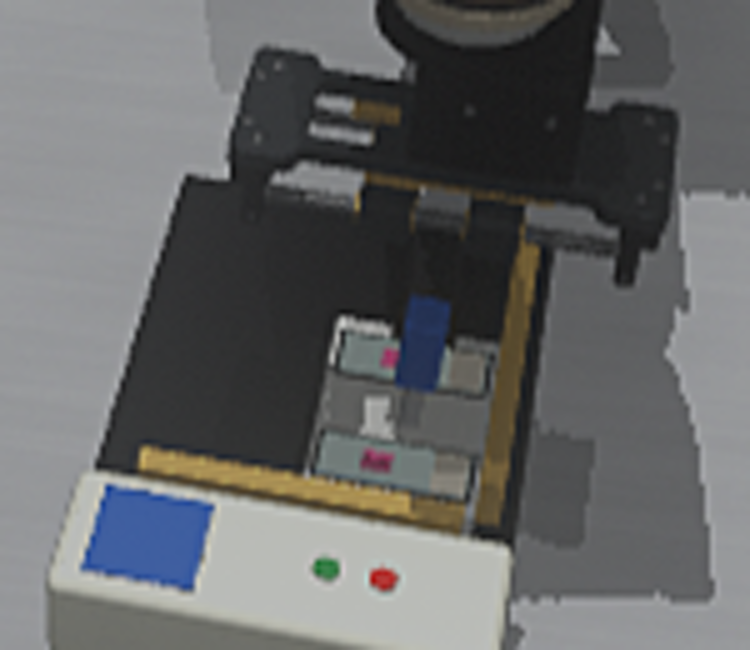

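```bash
python3 - <<'E'
from h import *
stage(); p=cam('wrist'); np.savez('w9.npz',img=p['img'],W=p['W'],f=p['f'],cx=p['cx'],cy=p['cy'])
im=p['img'][140:240,205:305,::-1]; im=cv2.convertScaleAbs(cv2.resize(im,None,fx=6,fy=6,interpolation=cv2.INTER_NEAREST),alpha=1.6,beta=15)
cv2.imwrite('pics/w9.png',im)
E
```

```text
t 18.75 tcp rel home (stage xy) [7.3 5.1] z 74.9 F stage [-3.2 -2.8] -0.1 rot [-1.5657e+00  3.0000e-04  3.0805e+00] 0.20746649685060237
```

View pics/w9.png

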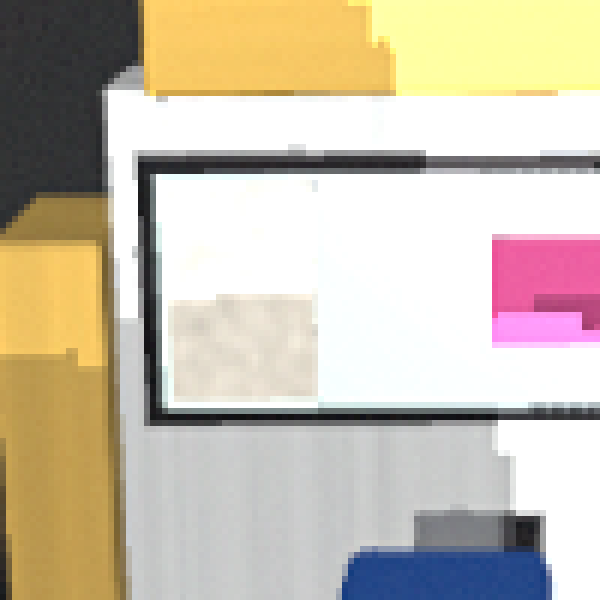

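```bash
python3 - <<'E'
from h import *
d=np.load('w9.npz'); p={k:d[k] for k in d.files}
g=p['img'].astype(int)
for r in (190,200,210,220,230,238): print(r,[tuple(x) for x in g[r,219:231]])
R=lambda u,v,z: ray(p,(u,v),z)
a=np.radians(-3.4); n=np.array([-np.sin(a),np.cos(a)])
for z in (50,42): print(z,[ (n@R(u,v,z)[:2]).round(1) for u,v in [(222,190),(223,190),(224,190),(225,190),(224,235),(225,235),(226,235)]])
E
```

```text
190 [(np.int64(147), np.int64(117), np.int64(55)), (np.int64(149), np.int64(119), np.int64(56)), (np.int64(130), np.int64(104), np.int64(48)), (np.int64(73), np.int64(57), np.int64(24)), (np.int64(74), np.int64(62), np.int64(38)), (np.int64(111), np.int64(110), np.int64(103)), (np.int64(154), np.int64(156), np.int64(156)), (np.int64(156), np.int64(157), np.int64(157)), (np.int64(150), np.int64(150), np.int64(150)), (np.int64(84), np.int64(85), np.int64(85)), (np.int64(6), np.int64(7), np.int64(8)), (np.int64(16), np.int64(16), np.int64(18))]
200 [(np.int64(148), np.int64(118), np.int64(54)), (np.int64(149), np.int64(119), np.int64(57)), (np.int64(145), np.int64(116), np.int64(53)), (np.int64(118), np.int64(94), np.int64(42)), (np.int64(65), np.int64(53), np.int64(25)), (np.int64(85), np.int64(77), np.int64(61)), (np.int64(116), np.int64(118), np.int64(118)), (np.int64(118), np.int64(119), np.int64(118)), (np.int64(119), np.int64(120), np.int64(120)), (np.int64(113), np.int64(114), np.int64(114)), (np.int64(32), np.int64(31), np.int64(33)), (np.int64(6), np.int64(7), np.int64(7))]
210
[... 1773 characters left out ...]
, np.int64(41)), (np.int64(111), np.int64(88), np.int64(42)), (np.int64(108), np.int64(87), np.int64(40)), (np.int64(88), np.int64(70), np.int64(31)), (np.int64(71), np.int64(59), np.int64(31)), (np.int64(96), np.int64(92), np.int64(79)), (np.int64(116), np.int64(118), np.int64(120)), (np.int64(116), np.int64(117), np.int64(117)), (np.int64(113), np.int64(115), np.int64(114)), (np.int64(114), np.int64(115), np.int64(114))]
50 [np.float64(270.4), np.float64(269.7), np.float64(269.1), np.float64(268.5), np.float64(270.3), np.float64(269.7), np.float64(269.0)]
42 [np.float64(271.5), np.float64(270.9), np.float64(270.2), np.float64(269.6), np.float64(271.5), np.float64(270.8), np.float64(270.2)]
```

The strip between the left rail and the carrier is brass face only, even along its length, with no dark gap (270.4 and 270.4 mm). The pin is in the hole and the push is steady at about 3 N on each stop, so I hand in.

```bash
python3 -c "
from h import *
print(env.job_done()); stage()"
```

```text
the job is handed in; nothing more can be done
None
the job is handed in; nothing more can be done
```

I took the smaller blue-handled pin from the rack and lowered its tip into the carrier's hole. With it I slid the carrier against the far stop, then along to the left stop. I handed in at about 19 s, still holding the pin and pushing lightly.

**What the last checks showed:**
- **Push:** it was steady at about 3 N towards each stop over the 0.9 s I watched, and the grip held (opening about 20 mm).
- **Pin:** the last close picture shows the rod in the hole.
- **Left stop:** the carrier's edge and the stop's face measured the same (270.4 mm each), even along the length that shows, with no gap in view.
- **Far stop:** in the wrist picture the carrier lay parallel to it. Its contact line is partly hidden by the rail, so I rely on the push force and the hole position. The hole measured x of about 626–627 mm against an expected 626.

**What disagreed:** the gripper ended 7 mm (x) and 5 mm (y) past the computed home position, more than the hole's 2.5 mm play explains. The pin probably leans a few degrees in the grip. The last small push rows moved the gripper about 1 mm without raising the force.

I did not take a final look at the other tools, jar, bottle, pot and pipette; no move came close to them.

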